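# Clamp the filter at the third click and hold

## Task

One of the three clamp stands has a filter can standing in its nest. Press that stand's knob down past the first two clicks to the third click, short of the bottom stop, so that its foot clamps the can, keep it there for two seconds against the return spring, and finish still holding it down at the third click. Do not press the other two stands, and leave everything else on the bench, and the can in its nest, as they are.

Things in the scene. Friction and masses are not known exactly. Their poses are not given: they have to be found in the camera images.
- stand_1: One of three identical clamp stands fixed on the bench; place and heading vary. Origin: at bench level on the common vertical axis of nest, ram and knob; z up; x to the column at its back. Base plate x -65..85, y -60..60, 20 thick; nest = dark disc on the plate, z 20, with four pins, takes a 76 mm can; column x 56..84, 36 wide; fixed arm over the nest, top at z 185, 44 wide.
- knob_1: Black palm knob on top of stand_1's ram, diameter 46, 18 high, flat top. Origin: centre of its underside, z 232 at rest, so its top is at z 250, the highest point of the stand. Moves straight down with the ram. Three dark collars on the rod below it sink into the arm: each is level with the arm's top at its click.
- ram_1 (a joint): Travel of stand_1's ram and knob, m: 0 at rest, grows downward, bottom stop 0.046. Released, it springs back to 0. Clicks (detents) at 0.012, 0.024, 0.036; from 11 to 1 mm before each lies a hump, at first about 4 N extra, where a light push stalls. Push: 5 N at first, 9 to 12 N onto the humps, 12 to 13 N to hold at the third click with a can clamped.
- foot_1: Rubber clamp foot under stand_1's arm, disc of diameter 44, 8 thick. Origin: centre of its underside, z 136 at rest. Goes down with the ram; sprung, it yields up to 16 mm against the ram; it meets an 85 mm can in the nest when the ram is 0.031 down.
- stand_2: Another stand, the same as stand_1.
- knob_2: Black palm knob on top of stand_2's ram, diameter 46, 18 high, flat top. Origin: centre of its underside, z 232 at rest, so its top is at z 250, the highest point of the stand. Moves straight down with the ram. Three dark collars on the rod below it sink into the arm: each is level with the arm's top at its click.
- ram_2 (a joint): Travel of stand_2's ram and knob, m: 0 at rest, grows downward, bottom stop 0.046. Released, it springs back to 0. Clicks (detents) at 0.012, 0.024, 0.036; from 11 to 1 mm before each lies a hump, at first about 4 N extra, where a light push stalls. Push: 5 N at first, 9 to 12 N onto the humps, 12 to 13 N to hold at the third click with a can clamped.
- foot_2: Rubber clamp foot under stand_2's arm, disc of diameter 44, 8 thick. Origin: centre of its underside, z 136 at rest. Goes down with the ram; sprung, it yields up to 16 mm against the ram; it meets an 85 mm can in the nest when the ram is 0.031 down.
- stand_3: Another stand, the same as stand_1.
- knob_3: Black palm knob on top of stand_3's ram, diameter 46, 18 high, flat top. Origin: centre of its underside, z 232 at rest, so its top is at z 250, the highest point of the stand. Moves straight down with the ram. Three dark collars on the rod below it sink into the arm: each is level with the arm's top at its click.
- ram_3 (a joint): Travel of stand_3's ram and knob, m: 0 at rest, grows downward, bottom stop 0.046. Released, it springs back to 0. Clicks (detents) at 0.012, 0.024, 0.036; from 11 to 1 mm before each lies a hump, at first about 4 N extra, where a light push stalls. Push: 5 N at first, 9 to 12 N onto the humps, 12 to 13 N to hold at the third click with a can clamped.
- foot_3: Rubber clamp foot under stand_3's arm, disc of diameter 44, 8 thick. Origin: centre of its underside, z 136 at rest. Goes down with the ram; sprung, it yields up to 16 mm against the ram; it meets an 85 mm can in the nest when the ram is 0.031 down.
- filter: The filter to be tested: white-painted metal can, diameter 76, height 85, 0.3 to 0.65 kg, standing upright in the nest of one of the three stands (which one varies). Origin: centre of its underside; z up. The spare can on the bench looks the same but is in no stand.
- seal: Bystander: flat rubber ring, outer diameter 62, 7 high, lying in the nest of another stand. Origin: centre of its underside.
- cap: Bystander: black plastic dust cap, diameter 60, 20 high, lying in the nest of the remaining stand. Origin: centre of its underside.
- spare_can: Bystander: same can as the filter, standing on the bench between robot and stands. Origin: centre of its underside.
- long_can: Bystander: can of diameter 76, height 120, on the bench beyond the stands. Origin: centre of its underside.
- carton: Bystander: cardboard box 90 x 90 x 110 high, on the bench beyond the stands. Origin: centre of its underside.
- tape_roll: Bystander: roll of tape lying flat, outer diameter 100, 48 high. Origin: centre of its underside.
- wrench: Bystander: open-ended steel wrench, 170 long, lying on the bench near the robot. Origin: underside, about mid-length; x along it.
- scanner: Bystander: hand-held code scanner lying on the bench to the right, 175 x 60 x 35. Origin: underside of its head; x to its handle.

How it is judged:
By the outcome, as a careful person would: the job done as asked, in the order asked, and still so for the second after the job is handed in, while the arm keeps its last pose, push and grip.
It also fails if it takes over 32 s, if anything falls off the work surface, if the arm or the gripper's body presses on something with over 40 N, if the wrist force passes 120 N, or if a joint passes its speed limit or range.

## Robot

A 7-joint arm with a two-finger parallel gripper is mounted at the origin on the work surface. World frame = base frame: x ahead of the robot, y to its left, z up, the work surface at z = 0. Lengths are in m, angles in rad, forces in N, time in s.
With the tool pointing down it reaches from about 0.4 to 0.85 m from the base axis. Payload 4.5 kg.
Tool frame: the origin (TCP) lies midway between the tips of the shut fingers; the grasp point (between the pads) lies 19 mm behind it; z points along the fingers, y is the line along which they close (so a half turn about z gives the same grasp; the last joint's range is limited). The gripper opens to 88 mm and grips with 3 to 60 N. Pads are 18 mm wide; open, the fingers measure 123 mm over their backs; the gripper's body (75 mm by 187 mm) begins 45 mm behind the grasp point.
Start: joints at [-1.258, 0.689, -0.195, 1.565, 0.157, 0.902, -0.215], TCP at [0.172, 0.601, 0.239] pointing down, gripper open.
Joint ranges: [-3.01, 3.01], [-0.46, 2.08], [-1.47, 1.51], [0.13, 2.56], [-1, 4.14], [0.04, 2.09], [-2.66, 2.66]. Speed limits (rad/s): [2.57, 2.57, 3.14, 3.14, 3.14, 3.14, 3.14].

## Interface

Orientations are given as a unit quaternion [x, y, z, w].
In Python, from plant import r, eyes, finish_job gives the robot as it stands. The module is installed in compiled form; this text tells all that it offers.
- The arm moves only by the tool move_arm, never from a script. Its argument "motion" is a list of rows, each a list of 7 numbers: the shift along the tool's x, y, z in mm, then the turn, a rotation vector about the tool's x, y, z in degrees, then the closure, from 0 (fully open) to 1 (shut). A call has 1 to 5 rows; each row is the pose to reach, as a shift and turn from the pose commanded when the call began, along the tool's axes at that moment; what a row does not reach only later rows make up. A row lasts 1/8 s, in which the tool goes at most 62.5 mm and 10.7 degrees, less where a joint would pass 70% of its speed; a pose out of reach is approached as far as the arm can. A call with a gripper value outside its range is refused whole. The fingers move at their own pace and stop on an object; "newtons" is the grip in N (left out, the last holds). Time passes only in rows, so rows that repeat a pose let the fingers close. It gives the time, the measured TCP pose, the force, the opening and the grip force at its end, in the units of the state.
- r.get_state(): the state, without advancing time (a new reading comes with each control period).
- eyes.snapshot(name): name is "scene" or "side" or "wrist"; returns a dict with "frame" (480x640x3 uint8, red, green, blue), "z_map" (480x640 float32, m along the optical axis (not along the pixel's ray), 0 where there is no reading), "intrinsics" (3x3 intrinsics, pixels), "dist" ([k1, k2, p1, p2, k3] as OpenCV has them; the pictures are not rectified), "world_to_cam" (4x4, takes a point from world to camera coordinates). Camera axes: x right, y down, z forward; pixel columns grow to the right and rows downward; lengths in m; the calibration is good to about 2 mm. A picture is of the moment at which its call begins.
- finish_job(): hands the job in; it is judged then, once.
The state is a dict: "clock": time; "q": joint angles; "qd": joint speeds; "joint_torque": joint torques, N m; "tool_pos": TCP position; "eef_rot": TCP orientation; "contact_force": force on the tool from outside, world axes, zero at the start; "moment": the same for the moment, N m; "opening": opening from 0.0 (shut) to 1.0 (fully open); "finger_force": force on a finger pad.
Only numpy, scipy, OpenCV 4.12 (cv2) and the standard library are available. Lean on these libraries where they do the work, as an engineer would, in place of code of your own. Each camera call takes 0.05 s, during which the arm holds its last target. There are 200 camera calls.

## Working session

There is one attempt and no reset: what is moved stays moved. The work goes in short steps, Python scripts to look and compute and a tool call to move; the robot and the scene stay as the last step left them, time stands still between calls to the robot, and variables do not carry over. Pictures are saved under pics/ and viewed, at most 10 in all, crops included, and the job is handed in when it is done.

Besides the shell and the picture viewer there is one more tool, called after "Emit:" by a JSON object that holds its "fn" and its "kwargs". move_arm: Moves the arm, as the interface text tells. Its arguments: {"type":"object","properties":{"motion":{"type":"array","items":{"type":"array","items":{"type":"number"}}},"newtons":{"type":"number"}},"required":["motion"]}

```bash
mkdir -p pics; cat > h.py <<'E'
import numpy as np, cv2
from plant import r, eyes, finish_job
def snap(n,f=None):
    s=eyes.snapshot(n)
    if f: cv2.imwrite(f'pics/{f}.png',s['frame'][:,:,::-1])
    return s
def pts(s,uv,z=None):
    "world points from pixels: depth map, or ray onto plane z"
    uv=np.array(uv,float).reshape(-1,2)
    n=cv2.undistortPoints(uv.reshape(-1,1,2),s['intrinsics'],np.array(s['dist'])).reshape(-1,2)
    T=np.linalg.inv(s['world_to_cam']); d=np.c_[n,np.ones(len(n))]
    if z is None:
        d=d*s['z_map'][uv[:,1].astype(int),uv[:,0].astype(int)][:,None]; return d@T[:3,:3].T+T[:3,3]
    w=d@T[:3,:3].T; return T[:3,3]+w*((z-T[2,3])/w[:,2])[:,None]
E
python3 - <<'E'
from h import *
for n in('scene','side'):
    s=snap(n,n+'1'); v,u=np.mgrid[0:480,0:640]; P=pts(s,np.c_[u.ravel(),v.ravel()]).reshape(480,640,3)
    print(n,np.linalg.inv(s['world_to_cam'])[:3,3].round(3))
    m=((P[...,2]>.240)&(P[...,2]<.262)&(s['z_map']>0)).astype(np.uint8)
    k,l,st,c=cv2.connectedComponentsWithStats(m)
    for i in range(1,k):
        if st[i,4]>40: 
            q=P[l==i]; print(st[i],c[i].round(1),np.median(q,0).round(4),q.min(0).round(3),q.max(0).round(3))
st=r.get_state();print(st['clock'],st['tool_pos'],st['eef_rot'],st['contact_force'],st['opening'])
E
```

```text
scene [ 1.401 -0.374  0.968]
[ 26   0  17  12 106] [34.3  6.5] [-0.6777 -0.7477  0.2512] [-0.725 -0.775  0.24 ] [-0.664 -0.724  0.262]
[273  61  47  17 291] [296.5  71.6] [ 0.0563 -0.0191  0.2515] [-0.009 -0.069  0.24 ] [0.074 0.056 0.262]
[497  61   8  10  50] [500.3  65.3] [0.1643 0.5453 0.2512] [0.142 0.537 0.241] [0.173 0.556 0.262]
[532  61   9  10  54] [535.5  66.1] [0.1911 0.6441 0.251 ] [0.173 0.637 0.24 ] [0.202 0.653 0.262]
[485 161  21  16 264] [495.  168.5] [0.5858 0.2812 0.2492] [0.556 0.261 0.24 ] [0.605 0.307 0.253]
[368 166  22  16 281] [378.7 173.3] [0.5328 0.0331 0.2485] [0.504 0.012 0.24 ] [0.553 0.057 0.254]
[   0  207   73   84 3664] [ 34.5 248.4] [ 0.5569 -0.6596  0.2413] [ 0.448 -0.731  0.24 ] [ 0.652 -0.59   0.246]
[239 206  24  19 368] [250.5 214.9] [ 0.5893 -0.2542  0.2506] [ 0.56  -0.276  0.24 ] [ 0.608 -0.231  0.254]
side [-0.063 -0.882  0.75 ]
[ 255   49  385   66 1609] [467.   79.1] [2.1866 0.495  0.251 ] [ 1.727 -0.308  0.24 ] [2.221 1.942 0.262]
[ 52  58 190  34 731] [143.7  74.6] [0.9508 1.9089 0.2509] [0.447 1.755 0.24 ] [1.64  1.943 0.262]
[243  78 
[... 273 characters left out ...]
  0.308 0.253]
[ 57 173   8   8  49] [ 60.5 176.8] [0.1577 0.5437 0.2514] [0.147 0.537 0.24 ] [0.168 0.551 0.262]
[256 192  18  11 173] [264.5 196.9] [0.5229 0.0277 0.2507] [0.504 0.011 0.24 ] [0.549 0.059 0.254]
[350 224  21  15 246] [360.4 231. ] [ 0.5797 -0.2578  0.2507] [ 0.562 -0.276  0.24 ] [ 0.607 -0.231  0.254]
[ 13 266  74  39 689] [ 53.2 293.1] [-0.0079 -0.0588  0.251 ] [-0.07  -0.068  0.24 ] [0.069 0.015 0.262]
[ 452  292  162  114 7472] [533.9 344.1] [ 0.5393 -0.687   0.241 ] [ 0.448 -0.77   0.24 ] [ 0.653 -0.59   0.245]
0.1 [0.17188281 0.60031637 0.2379921 ] [ 1.38895190e-01  9.90306747e-01 -8.19095879e-04 -5.68090967e-05] [ 0.54312399 -0.22475675  0.24312971] 0.9966173037924926
```

View pics/scene1.png

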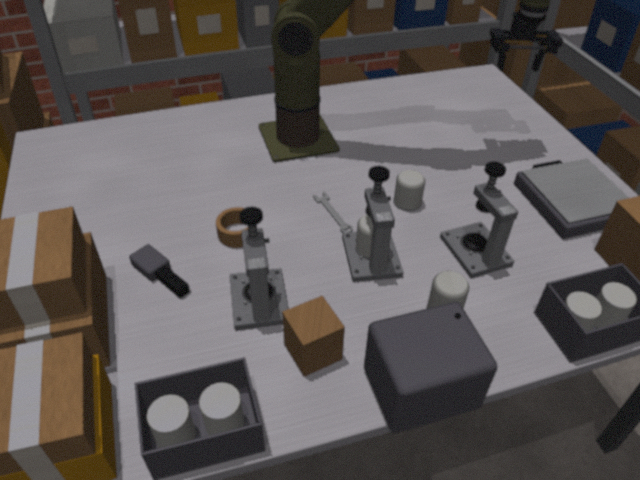

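View pics/side1.png

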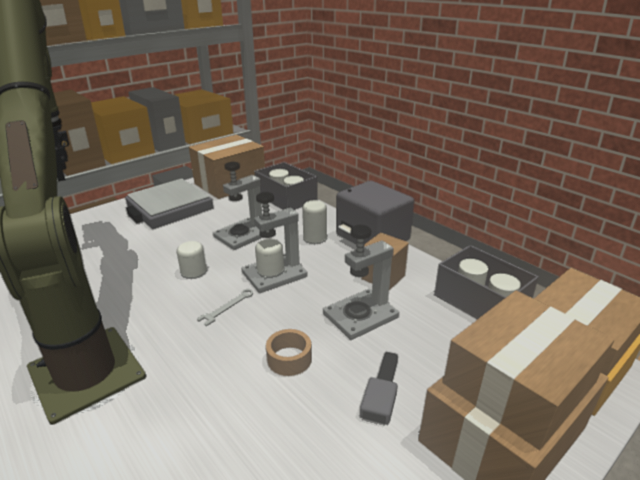

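The can is in the middle stand (scene px ~(368,235), side ~(270,258)). That stand's knob is at scene (379,173) and side (264,197), and both views put its centre at about (0.528, 0.035) with the top at 0.25. I'll raise the arm, shut the fingers and travel there.

Emit:
{"fn": "move_arm", "kwargs": {"motion": [[0,0,-50,0,0,0,1],[-25,-20,-85,0,0,0,1],[-65,-58,-85,0,0,0,1],[-105,-94,-85,0,0,0,1],[-145,-130,-85,0,0,0,1]], "newtons": 20}}

```text
clock: 0.72
tool_pos: [0.2764, 0.4342, 0.3235]
eef_rot: [0.139, 0.99, -0.0, 0.0]
contact_force: [0.6, -0.1, -0.6]
opening: 0.457
finger_force: 0.0
```

Emit:
{"fn": "move_arm", "kwargs": {"motion": [[-40,-36,0,0,0,0,1],[-80,-72,0,0,0,0,1],[-120,-108,0,0,0,0,1],[-160,-143,0,0,0,0,1],[-200,-179,0,0,0,0,1]]}}

```text
clock: 1.35
tool_pos: [0.4192, 0.2073, 0.3236]
eef_rot: [0.139, 0.99, -0.0, -0.0]
contact_force: [0.7, 0.5, -0.2]
opening: 0.006
finger_force: 0.0
```

Emit:
{"fn": "move_arm", "kwargs": {"motion": [[-40,-36,0,0,0,0,1],[-80,-72,0,0,0,0,1],[-115,-102,0,0,0,0,1],[-140,-125,0,0,0,0,1],[-140,-125,0,0,0,0,1]]}}

```text
clock: 1.98
tool_pos: [0.5196, 0.047, 0.3232]
eef_rot: [0.142, 0.99, -0.001, -0.0]
contact_force: [0.3, 0.8, 0.0]
opening: 0.004
finger_force: 0.0
```

```bash
python3 - <<'E'
from h import *
from scipy.spatial.transform import Rotation as R
st=r.get_state();print(st['clock'],st['tool_pos'],R.from_quat(st['eef_rot']).as_matrix().round(3),st['contact_force'],st['opening'],st['q'])
s=snap('wrist','w1');v,u=np.mgrid[0:480,0:640]; P=pts(s,np.c_[u.ravel(),v.ravel()]).reshape(480,640,3)
for s in(s,snap('scene'),snap('side')):
    P=pts(s,np.c_[u.ravel(),v.ravel()]).reshape(480,640,3)
    m=(abs(P[...,2]-.25)<.008)&(abs(P[...,0]-.53)<.05)&(abs(P[...,1]-.035)<.05)&(s['frame'].max(2)<70)
    q=P[m]
    if len(q): print(len(q),np.median(q,0),(q.min(0)+q.max(0))/2,q.max(0)-q.min(0))
E
```

```text
1.975 [0.51960419 0.04697758 0.32315485] [[-0.96   0.281 -0.   ]
 [ 0.281  0.96  -0.001]
 [-0.    -0.002 -1.   ]] [0.32541113 0.77099683 0.03261927] 0.004083761581223821 [-0.07899513  0.44907241 -0.15419127  1.75907304  0.0842884   0.94052556
  1.01833493]
3686 [0.52345514 0.03809795 0.24906505] [0.52711167 0.0368128  0.24654152] [0.04486671 0.04271018 0.00907467]
237 [0.53257736 0.03222266 0.24889503] [0.53005368 0.03283638 0.24757758] [0.04191274 0.04381241 0.01108209]
157 [0.52421544 0.02831546 0.25088772] [0.52636952 0.03412393 0.24841538] [0.0440175  0.04712697 0.01266408]
```

View pics/w1.png

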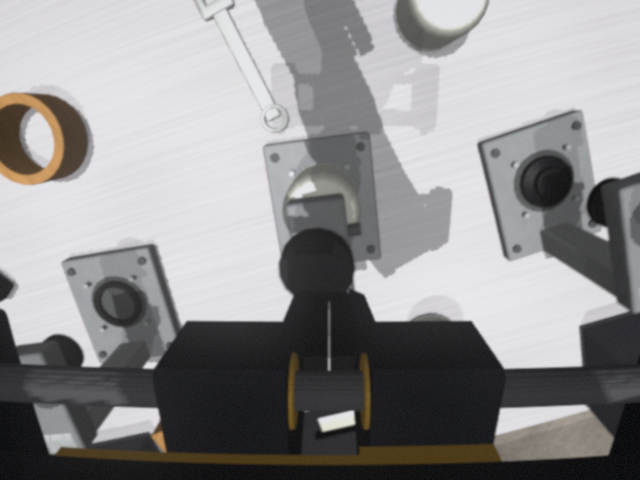

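The wrist view confirms the white can under the middle arm (~(325,195)). The knob is at ~(317,262), centre ≈ (0.528, 0.035), and the outer nests hold the ring and the cap. I'll centre over the knob and come down to just above it.

Emit:
{"fn": "move_arm", "kwargs": {"motion": [[-6,-5,15,0,0,0,1],[-11,-9,40,0,0,0,1],[-11,-9,60,0,0,0,1],[-11,-9,67,0,0,0,1],[-11,-9,67,0,0,0,1]]}}

```text
clock: 2.75
tool_pos: [0.5266, 0.0388, 0.2563]
eef_rot: [0.138, 0.99, -0.0, -0.001]
contact_force: [-0.9, 0.0, -0.2]
opening: 0.008
finger_force: 0.0
```

Emit:
{"fn": "move_arm", "kwargs": {"motion": [[0,0,2,0,0,0,1],[0,0,4,0,0,0,1],[0,0,6,0,0,0,1],[0,0,8,0,0,0,1],[0,0,8,0,0,0,1]]}}

```text
clock: 3.38
tool_pos: [0.5271, 0.0386, 0.2493]
eef_rot: [0.139, 0.99, 0.0, 0.0]
contact_force: [-0.9, -0.2, 5.7]
opening: 0.004
finger_force: 2.6
```

Contact. Pressing in stages.

Emit:
{"fn": "move_arm", "kwargs": {"motion": [[0,0,2,0,0,0,1],[0,0,4,0,0,0,1],[0,0,6,0,0,0,1],[0,0,8,0,0,0,1],[0,0,10,0,0,0,1]]}}

```text
clock: 4.0
tool_pos: [0.5271, 0.0386, 0.2396]
eef_rot: [0.139, 0.99, 0.0, 0.001]
contact_force: [-1.3, -0.2, 6.8]
opening: 0.002
finger_force: 3.4
```

Emit:
{"fn": "move_arm", "kwargs": {"motion": [[0,0,2,0,0,0,1],[0,0,4,0,0,0,1],[0,0,6,0,0,0,1],[0,0,8,0,0,0,1],[0,0,10,0,0,0,1]]}}

```text
clock: 4.62
tool_pos: [0.5272, 0.0386, 0.23]
eef_rot: [0.139, 0.99, 0.0, 0.001]
contact_force: [-1.9, 0.3, 9.4]
opening: 0.008
finger_force: 4.7
```

Emit:
{"fn": "move_arm", "kwargs": {"motion": [[0,0,2,0,0,0,1],[0,0,4,0,0,0,1],[0,0,6,0,0,0,1],[0,0,6,0,0,0,1],[0,0,6,0,0,0,1]]}}

```text
clock: 5.25
tool_pos: [0.5272, 0.0385, 0.2242]
eef_rot: [0.139, 0.99, 0.0, 0.001]
contact_force: [-3.4, -0.3, 12.3]
opening: 0.005
finger_force: 6.4
```

Emit:
{"fn": "move_arm", "kwargs": {"motion": [[0,0,2,0,0,0,1],[0,0,4,0,0,0,1],[0,0,6,0,0,0,1],[0,0,7,0,0,0,1],[0,0,7,0,0,0,1]]}}

```text
clock: 5.88
tool_pos: [0.5271, 0.0385, 0.2169]
eef_rot: [0.139, 0.99, 0.0, 0.001]
contact_force: [-2.3, -1.2, 10.0]
opening: 0.006
finger_force: 5.1
```

Emit:
{"fn": "move_arm", "kwargs": {"motion": [[0,0,1,0,0,0,1],[0,0,2,0,0,0,1],[0,0,3,0,0,0,1],[0,0,3,0,0,0,1],[0,0,3,0,0,0,1]]}}

```text
clock: 6.5
tool_pos: [0.5271, 0.0385, 0.2142]
eef_rot: [0.139, 0.99, 0.0, 0.001]
contact_force: [-3.2, -0.9, 13.6]
opening: 0.003
finger_force: 6.5
```

```bash
python3 - <<'E'
from h import *
s=snap('side');v,u=np.mgrid[0:480,0:640]
cv2.imwrite('pics/s2.png',cv2.resize(s['frame'][165:305,220:340,::-1],None,fx=4,fy=4,interpolation=cv2.INTER_CUBIC))
s=snap('scene')
cv2.imwrite('pics/c2.png',cv2.resize(s['frame'][140:290,320:440,::-1],None,fx=4,fy=4,interpolation=cv2.INTER_CUBIC))
F=[r.get_state() for _ in range(3)]
for f in F: print(f['clock'],f['tool_pos'],f['contact_force'])
E
```

```text
6.6 [0.52715267 0.03856225 0.21422661] [-3.1907911  -0.61859898 13.29048854]
6.6 [0.52715267 0.03856225 0.21422661] [-3.1907911  -0.61859898 13.29048854]
6.6 [0.52715267 0.03856225 0.21422661] [-3.1907911  -0.61859898 13.29048854]
```

View pics/s2.png

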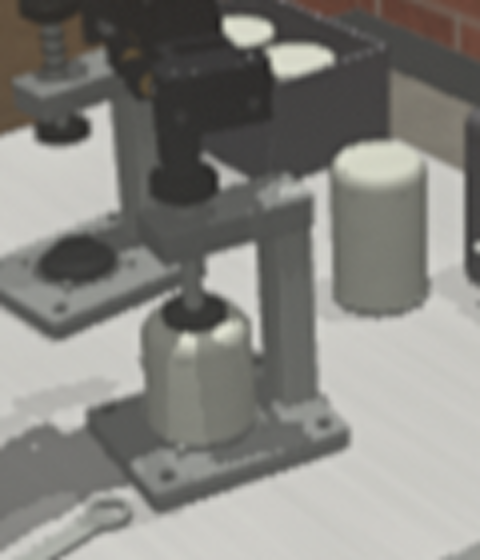

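View pics/c2.png

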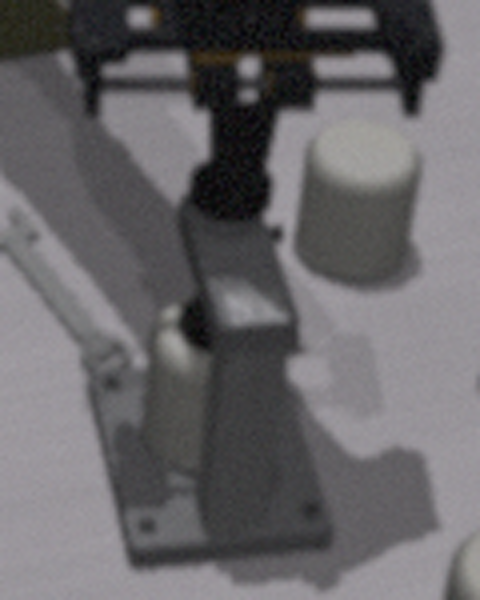

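The side view shows the foot on the can (crop px (195,312)) and the knob just above the arm, with the can upright in its nest. Travel is ≈ 35.8 mm. I'll go a touch deeper, then hold for more than 2 s.

Emit:
{"fn": "move_arm", "kwargs": {"motion": [[0,0,0.5,0,0,0,1],[0,0,0.5,0,0,0,1],[0,0,0.5,0,0,0,1],[0,0,0.5,0,0,0,1],[0,0,0.5,0,0,0,1]]}}

```text
clock: 7.22
tool_pos: [0.5271, 0.0386, 0.2137]
eef_rot: [0.139, 0.99, 0.0, 0.001]
contact_force: [-3.2, -0.2, 13.1]
opening: 0.008
finger_force: 6.6
```

Emit:
{"fn": "move_arm", "kwargs": {"motion": [[0,0,0,0,0,0,1],[0,0,0,0,0,0,1],[0,0,0,0,0,0,1],[0,0,0,0,0,0,1],[0,0,0,0,0,0,1]]}}

```text
clock: 7.85
tool_pos: [0.5272, 0.0386, 0.2137]
eef_rot: [0.139, 0.99, 0.0, 0.001]
contact_force: [-3.0, 0.3, 12.9]
opening: 0.005
finger_force: 6.6
```

Emit:
{"fn": "move_arm", "kwargs": {"motion": [[0,0,0,0,0,0,1],[0,0,0,0,0,0,1],[0,0,0,0,0,0,1],[0,0,0,0,0,0,1],[0,0,0,0,0,0,1]]}}

```text
clock: 8.48
tool_pos: [0.5271, 0.0385, 0.2137]
eef_rot: [0.139, 0.99, 0.0, 0.001]
contact_force: [-4.2, -0.4, 13.1]
opening: 0.005
finger_force: 6.6
```

Emit:
{"fn": "move_arm", "kwargs": {"motion": [[0,0,0,0,0,0,1],[0,0,0,0,0,0,1],[0,0,0,0,0,0,1],[0,0,0,0,0,0,1],[0,0,0,0,0,0,1]]}}

```text
clock: 9.1
tool_pos: [0.5271, 0.0386, 0.2137]
eef_rot: [0.139, 0.99, 0.0, 0.001]
contact_force: [-3.3, -0.8, 13.4]
opening: 0.004
finger_force: 6.6
```

Emit:
{"fn": "move_arm", "kwargs": {"motion": [[0,0,0,0,0,0,1],[0,0,0,0,0,0,1],[0,0,0,0,0,0,1],[0,0,0,0,0,0,1],[0,0,0,0,0,0,1]]}}

```text
clock: 9.72
tool_pos: [0.5271, 0.0386, 0.2137]
eef_rot: [0.139, 0.99, 0.0, 0.001]
contact_force: [-3.3, 1.2, 14.1]
opening: 0.007
finger_force: 6.6
```

```bash
python3 - <<'E'
from h import *
s=snap('side')
v,u=np.mgrid[0:480,0:640];P=pts(s,np.c_[u.ravel(),v.ravel()]).reshape(480,640,3)
# arm top and knob pixels beside it, as a height check
w=(abs(P[...,0]-.527)<.04)&(abs(P[...,1]-.035)<.03)&(P[...,2]>.17)&(P[...,2]<.26)&(s['frame'].max(2)<45)
q=P[w];print(len(q),np.histogram(q[:,2],np.arange(.17,.262,.005)))
cv2.imwrite('pics/s3.png',cv2.resize(s['frame'][165:265,220:320,::-1],None,fx=6,fy=6,interpolation=cv2.INTER_CUBIC))
# project expected knob bottom / top rim for travel 36
c,_=cv2.projectPoints(np.array([[.528,.035,z] for z in(.185,.196,.214)]),cv2.Rodrigues(s['world_to_cam'][:3,:3])[0],s['world_to_cam'][:3,3],s['intrinsics'],np.array(s['dist']))
print((c.reshape(-1,2)-[220,165])*6)
f=r.get_state();print(f['clock'],f['tool_pos'],f['contact_force'])
E
```

```text
3 (array([0, 0, 0, 0, 0, 0, 0, 0, 3, 0, 0, 0, 0, 0, 0, 0, 0, 0]), array([0.17 , 0.175, 0.18 , 0.185, 0.19 , 0.195, 0.2  , 0.205, 0.21 ,
       0.215, 0.22 , 0.225, 0.23 , 0.235, 0.24 , 0.245, 0.25 , 0.255,
       0.26 ]))
[[277.57011514 318.01183259]
 [275.87757501 295.5403262 ]
 [273.08113143 258.33130203]]
9.775 [0.52717988 0.03855673 0.21375235] [-4.1184106  -0.41143808 12.94735562]
```

View pics/s3.png

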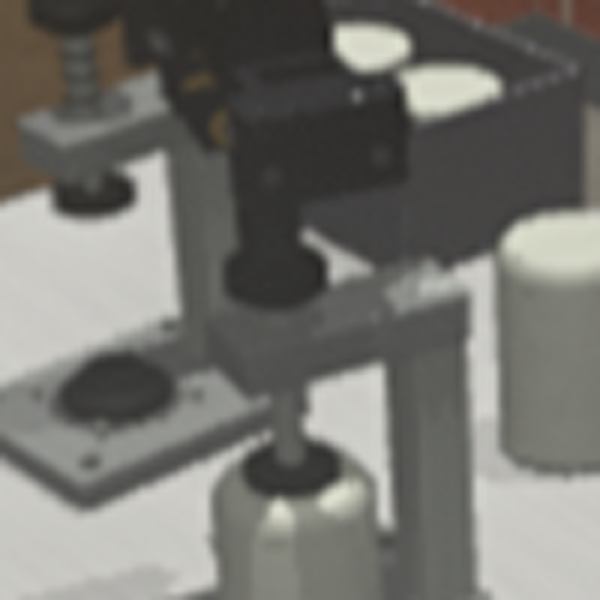

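The knob's top rim (crop y ~258) matches the projection for 36 mm of travel. The foot is on the can, the force is steady at about 13 N, and the hold has lasted over 2.5 s. Handing in.

```bash
python3 -c "
from plant import finish_job
print(finish_job())"
```

```text
the job is handed in; nothing more can be done
None
```

I handed the job in with the middle stand's knob still held at about 36 mm, the third click; its foot is clamped on the filter can at a steady 13 N or so, held over 2.5 s, and I pressed no other stand.

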